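# Pick the rubber buffer of middle firmness by feel and seat it in the machine foot

## Task

One of these three look-alike rubber buffers has gone soft and one has hardened: find the one of middle firmness by pressing their rubber plugs straight down about 5 mm where they stand, holding each press a moment to feel how hard it pushes back, never bottoming a plug or pressing with more than 25 N. Lift that middle buffer by its steel collar, set it fully home in the round seat of the green machine foot, let go, and prove it there with one more held press of about 5 mm. Leave the other two standing upright where they are (within 2 cm) and do not disturb the tools and the spare collar.

Things in the scene. Friction and masses are not known exactly. Their poses are not given: they have to be found in the camera images.
- buffer_1: rubber buffer, loose, upright, about 0.24 kg: steel collar 46 mm diameter, 40 mm tall (lowest 4 mm tapered to 41 mm), with a black rubber plug standing up from its top. Origin: centre of the collar's underside, z up. The three look alike; one is softest, one middling, one firmest, and which is which cannot be seen
- buffer_2: rubber buffer, built like buffer_1, of another firmness. Origin: centre of the collar's underside, z up. Lift by the collar, from above; keep the fingertips at least 12 mm above the collar's foot so that they clear the machine foot when it is seated
- buffer_3: rubber buffer, built like buffer_1, of another firmness than both. Origin: centre of the collar's underside, z up
- buffer_1_rubber: black rubber plug of buffer_1, 28 mm diameter. Origin: centre of its top face, at rest 49 to 52 mm above the collar's underside (differs between buffers, no sign of firmness). It springs straight down into the collar and back; bottoms at 8.5 mm. The reading is too coarse to judge a depth by: feel for first touch
- buffer_2_rubber: rubber plug of buffer_2, like buffer_1_rubber. Origin: centre of its top face. Every plug resists with 2 to 3.5 N from first touch, then evenly more with depth; 5 mm in takes between 5 and 18 N depending on the buffer, each at least 1.4 times the next softer one
- buffer_3_rubber: rubber plug of buffer_3, like buffer_1_rubber. Origin: centre of its top face
- foot: machine foot: green square plate 96 x 96 mm, 14 mm thick, fixed to the bench, with four low dark bolt heads (3 mm high) in its corners and an empty round seat in its middle, 48 mm diameter, 8 mm deep, small chamfer round the mouth. Origin: centre of the underside, on the bench, z up
- seat (a point): centre of the seat's floor, 6 mm above the bench and 8 mm below the plate's top; a seated buffer's origin lies here
- hammer: hammer with wooden handle, 270 mm long, lying; bystander. Origin near its middle, on the bench
- screwdriver: screwdriver with yellow handle, lying; bystander. Origin near its middle, on the bench
- square: try square, dark stock 20 x 100 x 18 mm with yellow blade 150 mm long, lying; bystander. Origin: centre of the stock's underside
- spare_collar: dark steel collar, 48 mm diameter, 18 mm high, with a 20 mm bore and no rubber; bystander. Origin: centre of its underside
Things that resemble listed ones, but are neither listed nor needed, are in the scene too. Leave any pink look-alike of the buffer_2 alone. Several things look just like the foot: the one meant starts nearest to the robot's base.

How it is judged:
By the outcome, as a careful person would: the job done as asked, in the order asked, and still so for the second after the job is handed in, with the robot touching nothing.
It also fails if it takes over 67 s, if anything falls off the work surface, if the arm or the gripper's body presses on something with over 40 N, if the wrist force passes 120 N, or if a joint passes its speed limit or range.

## Robot

A 7-joint arm with a two-finger parallel gripper is mounted at the origin on the work surface. World frame = base frame: x ahead of the robot, y to its left, z up, the work surface at z = 0. Lengths are in m, angles in rad, forces in N, time in s.
With the tool pointing down it reaches from about 0.35 to 0.9 m from the base axis. Payload 7.2 kg.
Tool frame: the origin (TCP) lies midway between the tips of the shut fingers; the grasp point (between the pads) lies 19 mm behind it (bot.grasp_offset is the distance from the TCP to the grasp point, in m); z points along the fingers, x is the direction in which the jaws open and shut, and the axes are right-handed (so a half turn about z gives the same grasp; the last joint's range is limited). The gripper opens to 88 mm and grips with 3 to 60 N. Pads are 20 mm wide; open, the fingers measure 115 mm over their backs; the gripper's body (75 mm by 178 mm) begins 61 mm behind the grasp point.
Start: joints at [1.236, 0.411, -0.013, 1.596, 0.006, 1.134, -0.082], TCP at [0.165, -0.603, 0.223] pointing down, gripper open.
Joint ranges: [-2.95, 2.95], [-0.29, 1.99], [-1.47, 1.44], [0.14, 2.54], [-1.03, 4.17], [0.13, 1.85], [-2.86, 2.86]. Speed limits (rad/s): [2.39, 2.39, 3.01, 3.01, 3.14, 3.14, 3.14].

## Interface

Orientations are given as a rotation vector (axis times angle).
In Python, from cell import bot gives the robot as it stands.
- The arm moves only by the shell command python3 -m crank 'ROWS' [FORCE]. ROWS is JSON, one flat list of numbers, 7 for each row, row after row: the shift along the tool's x, y, z in units of 40 mm (1.0 is 40 mm), then the turn, a rotation vector about the tool's x, y, z in units of 8 degrees (1.0 is 8 degrees), then the opening, from -1 (shut) to 1 (fully open). In form: [tx, ty, tz, wx, wy, wz, claw, tx, ty, tz, wx, wy, wz, claw, ...]. A call has 1 to 12 rows; each row is the pose to reach, as a shift and turn from the pose measured when the call began, along the tool's axes at that moment; what a row does not reach only later rows make up. A row lasts 1/10 s, in which the tool goes at most 50 mm and 8.59 degrees, less where a joint would pass 70% of its speed; a pose out of reach is approached as far as the arm can. A call with a gripper value outside its range is refused whole. The fingers move at their own pace and stop on an object; FORCE is the grip in N (left out, the last holds). Time passes only in rows, so rows that repeat a pose let the fingers close. It gives the time, the measured TCP pose, the force and the opening at its end, in the units of the state.
- bot.observe(): the state, without advancing time (a new reading comes with each control period).
- bot.snapshot(name): name is "scene" or "top"; returns the picture (400x640x3 uint8, red, green, blue); there is no depth.
- bot.calibration(name): a dict with "vertical_fov" (degrees; the focal length in pixels is half the picture's height over the tangent of half this angle, whatever the lens; pixels are square), "cx", "cy" (the principal point, pixels), "R" (3x3) and "t" (3): a world point X has camera coordinates R X + t. Camera axes: x right, y down, z forward; pixel columns grow to the right and rows downward; lengths in m; the calibration is good to about 2 mm. A picture is of the moment at which its call begins. calibration takes no time and is no camera call.
- bot.close_job(): hands the job in, once; it reports no verdict.
Trained networks look in the newest picture that a camera, given by its name, has taken for a name from the list of things; names that differ only in an ending like _2 or _b are one class to them, and where a whole thing is asked for, a point or a joint stands for the part that bears it (a point fixed in the world has none). Each returns a list of dicts, best first, with "conf" (0 to 1); they miss things now and then, are a little off and sometimes report something else, mostly with a low value. They report only what shows in the picture. A call takes as long as a camera call. They do not tell look-alikes from the thing itself.
- bot.regions_of(camera, thing): "region" (400x640 bool, what is visible of it) and "at" ([column, row] in pixels, amid what is visible of it).
- bot.place_of(camera, thing): "at" ([column, row] in pixels: a listed point, or the origin of a listed thing).
The state is a dict: "time_s": time; "joint_pos": joint angles; "dq": joint speeds; "tau": joint torques, N m; "tool_pos": TCP position; "ee_rot": TCP orientation; "contact_force": force on the tool from outside, world axes, zero at the start; "moment": the same for the moment, N m; "finger_gap": opening from 0.0 (shut) to 1.0 (fully open).
Only numpy, scipy, OpenCV 4.12 (cv2) and the standard library are available. Lean on these libraries where they do the work, as an engineer would, in place of code of your own. Each camera call takes 0.05 s, during which the arm holds its last target.

## Working session

There is one attempt and no reset: what is moved stays moved. The work goes in short steps, Python scripts to look and compute and a shell command to move; the robot and the scene stay as the last step left them, time stands still between calls to the robot, and variables do not carry over. Pictures are saved under pics/ and viewed, and the job is handed in when it is done.

```bash
ls; mkdir -p pics
python3 - <<'E'
from cell import bot
import cv2,json
s=bot.observe();print({k:(v if not hasattr(v,'round') else v) for k,v in s.items()})
for n in("scene","top"):
    im=bot.snapshot(n);cv2.imwrite(f"pics/{n}0.png",im[:,:,::-1]);c=bot.calibration(n);print(n,c)
E
```

```text
pics
{'time_s': 0.0, 'joint_pos': array([ 1.23581234,  0.41191085, -0.01270256,  1.59702205,  0.00558773,
        1.13426909, -0.08221772]), 'dq': array([-2.05981488e-03,  4.64278608e-05, -1.23661795e-03,  8.87240291e-04,
       -1.07557838e-03,  1.10021995e-03, -7.71580521e-04]), 'tau': array([ 4.26420511e-04, -5.87947869e+01,  6.42173812e-01, -2.91078383e+01,
       -5.37754479e-02,  1.85492111e-02,  1.25543065e-04]), 'tool_pos': array([ 0.16459949, -0.60243075,  0.22181129]), 'ee_rot': array([-2.49645265e+00,  1.90574298e+00,  2.05923544e-03]), 'contact_force': array([-0.895     , -0.82276962, -0.5044813 ]), 'moment': array([ 0.00433159,  0.01790618, -0.04909132]), 'finger_gap': 1.0036472023494583}
scene {'vertical_fov': 57.47649793798221, 'cx': 320.21523912913835, 'cy': 200.52983819580766, 'R': array([[ 0.08218532,  0.99661509,  0.0019848 ],
       [ 0.82652488, -0.06704586, -0.55889308],
       [-0.55686821,  0.04757329, -0.82923735]]), 't': array([-0.13912677, -0.45676507,  1.23618868])}
top {'vertical_fov': 54.16892059202358, 'cx': 323.3718287373944, 'cy': 204.06997831871215, 'R': array([[ 0.0022562 , -0.99997915, -0.00605129],
       [-0.98679223, -0.0012462 , -0.16198625],
       [ 0.16197533,  0.00633684, -0.98677446]]), 't': array([0.0696572 , 0.62833294, 1.04955667])}
```

View pics/scene0.png

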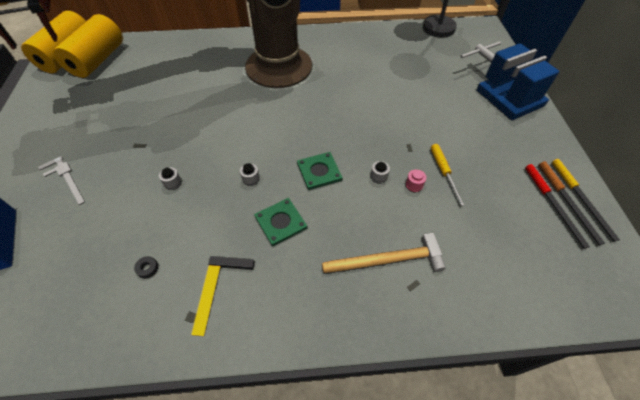

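View pics/top0.png

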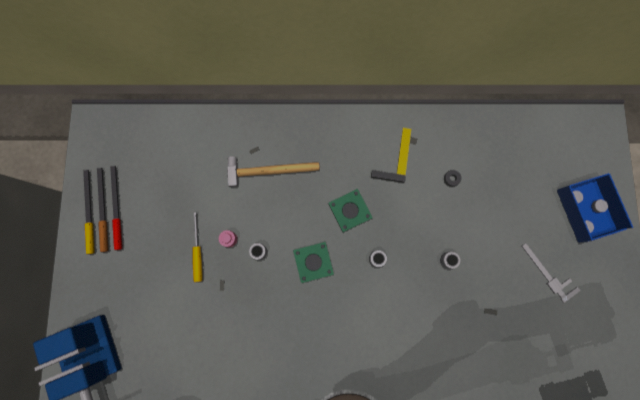

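Buffers are at scene px (170,178), (249,173) and (380,171); the pink one at (416,180) is a look-alike. The two green feet are at scene px (320,170) and (281,221). The first is nearer the base, so it should be the one meant. Next I measure them all.

```bash
cat > h.py <<'E'
from cell import bot
import numpy as np,cv2
C={n:bot.calibration(n) for n in("scene","top")}
def f(n): return 200/np.tan(np.radians(C[n]['vertical_fov']/2))
def proj(n,X):
    c=C[n];p=np.array(c['R'])@np.asarray(X,float)+c['t'];return np.array([c['cx']+f(n)*p[0]/p[2],c['cy']+f(n)*p[1]/p[2]])
def back(n,px,z):
    c=C[n];R=np.array(c['R']);d=R.T@np.array([(px[0]-c['cx'])/f(n),(px[1]-c['cy'])/f(n),1]);o=-R.T@np.array(c['t'])
    return o+d*(z-o[2])/d[2]
E
python3 - <<'E'
from h import *
np.set_printoptions(precision=4,suppress=True)
for n in C:
    for th,z in(("buffer_1",0),("buffer_1_rubber",.0505),("foot",0),("seat",.006)):
        for r in bot.place_of(n,th):print(n,th,round(r['conf'],2),np.round(r['at'],1),back(n,r['at'],z))
for n,(x0,y0,w,h) in {"scene":(140,130,270,120),"top":(240,180,240,110)}.items():
    im=cv2.imread(f"pics/{n}0.png")[y0:y0+h,x0:x0+w];s=800//w;cv2.imwrite(f"pics/{n}_c.png",cv2.resize(im,None,fx=s,fy=s,interpolation=cv2.INTER_CUBIC))
print(bot.observe()['time_s'])
E
```

```text
scene buffer_1 0.8 [250.9 176.9] [ 0.4697 -0.0842 -0.    ]
scene buffer_1 0.67 [414.8 182.3] [0.5226 0.3467 0.    ]
scene buffer_1 0.66 [176.2 183.3] [ 0.4752 -0.2793  0.    ]
scene buffer_1 0.58 [376.6 174.9] [0.49   0.2505 0.    ]
scene buffer_1_rubber 0.69 [165.6 172.1] [ 0.4771 -0.289   0.0505]
scene buffer_1_rubber 0.22 [381.7 261.1] [0.7606 0.2088 0.0505]
scene foot 0.89 [318.4 172.1] [0.468  0.0961 0.    ]
scene foot 0.65 [285.1 222.6] [0.6181 0.0024 0.    ]
scene seat 0.93 [322.1 169.2] [0.4637 0.1064 0.006 ]
scene seat 0.79 [282.9 224.2] [ 0.6258 -0.0026  0.006 ]
top buffer_1 0.69 [232.5 239.4] [0.5322 0.3353 0.    ]
top buffer_1 0.64 [373.4 257.8] [ 0.48   -0.0734  0.    ]
top buffer_1 0.5 [448.2 261. ] [ 0.4713 -0.2881  0.    ]
top buffer_1 0.49 [260.  254.1] [0.4899 0.254  0.    ]
top buffer_1_rubber 0.66 [451.8 259.2] [ 0.4753 -0.2826  0.0505]
top foot 0.91 [348.8 211.4] [ 0.6149 -0.0037  0.    ]
top foot 0.9 [314.5 263.3] [0.4639 0.0962 0.    ]
top seat 0.97 [353.2 209.2] [ 0.6206 -0.0162  0.006 ]
0.5
```

View pics/scene_c.png

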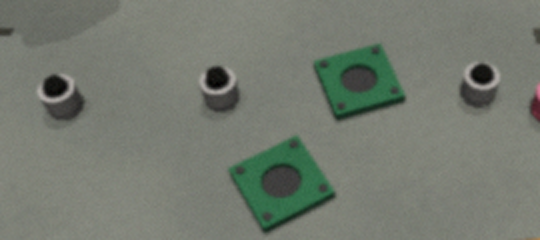

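View pics/top_c.png

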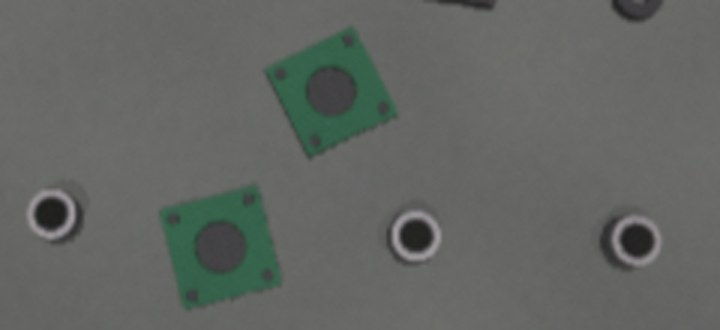

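```bash
cat > m.py <<'E'
from h import *
np.set_printoptions(precision=4,suppress=True)
def foot(n,im,px):
    hsv=cv2.cvtColor(im,cv2.COLOR_RGB2HSV);m=cv2.inRange(hsv,(55,80,20),(95,255,255))
    cs,_=cv2.findContours(m,cv2.RETR_EXTERNAL,cv2.CHAIN_APPROX_NONE)
    for c in cs:
        if cv2.contourArea(c)>300 and cv2.pointPolygonTest(c,px,True)>-15:
            # world rect from top-plane contour
            w=np.array([back(n,p[0],.014)[:2] for p in c],np.float32)*1000
            r=cv2.minAreaRect(w)
            # seat: dark hole inside
            mm=np.zeros_like(m);cv2.drawContours(mm,[c],-1,255,-1);hole=cv2.morphologyEx((mm&~m),cv2.MORPH_OPEN,np.ones((5,5),np.uint8))
            M=cv2.moments(hole,True)
            hc=(M['m10']/M['m00'],M['m01']/M['m00'])
            print(n,'foot rect',np.round(r[0],1),np.round(r[1],1),round(r[2],1),'hole px',np.round(hc,1),back(n,hc,.012),'area',M['m00'])
def rub(n,im,px,k=14,th=45):
    g=im.max(2).astype(float);x,y=map(int,px);p=g[y-k:y+k,x-k:x+k]
    m=((p<th)).astype(np.uint8);N,l,st,ce=cv2.connectedComponentsWithStats(m)
    i=1+np.argmax(st[1:,4]);print(n,'rub',ce[i]+[x-k,y-k],st[i][4],back(n,ce[i]+[x-k,y-k],.048))
    b=(p>np.median(p)+30).astype(np.uint8)|0
    cs,_=cv2.findContours(b,cv2.RETR_EXTERNAL,cv2.CHAIN_APPROX_NONE);c=max(cs,key=len)
    if len(c)>5:
        e=cv2.fitEllipse(c);q=np.array(e[0])+[x-k,y-k];print(n,'rim',q,np.round(e[1],1),back(n,q,.040))
E
python3 - <<'E'
from m import *
P={"scene":([(170,176),(249,173),(380,171)],[(320,170),(281,221)]),"top":([(452,260),(378,259),(258,251)],[(313,263),(350,211)])}
for n in P:
    im=cv2.imread(f"pics/{n}0.png")[:,:,::-1].copy()
    for p in P[n][0]:rub(n,im,p)
    for p in P[n][1]:foot(n,im,p)
E
```

```text
scene rub [166.963  172.7778] 81 [ 0.4774 -0.2864  0.048 ]
scene rim [167.5284 173.598 ] [11.8 17. ] [ 0.4736 -0.2883  0.04  ]
scene rub [248.0123 168.6914] 81 [ 0.4806 -0.0838  0.048 ]
scene rim [248.2439 169.2571] [12.9 16. ] [ 0.4759 -0.0847  0.04  ]
scene rub [380.5714 166.9   ] 70 [0.5019 0.2523 0.048 ]
scene rim [380.6559 167.2351] [11.8 16.1] [0.4967 0.2546 0.04  ]
scene foot rect [471.   97.6] [102.   96.3] 14.9 hole px [319.  169.5] [0.4689 0.0977 0.012 ] area 158.0
scene foot rect [619.9  -8. ] [100.1  95.4] 26.2 hole px [280.3 220.3] [ 0.6178 -0.0081  0.012 ] area 226.0
top rub [451.8382 259.75  ] 68 [ 0.4738 -0.2834  0.048 ]
top rim [452.437  259.9449] [13.2 14.3] [ 0.4735 -0.2876  0.04  ]
top rub [378.1562 258.0625] 64 [ 0.478  -0.0807  0.048 ]
top rim [378.3814 258.0714] [14.6 15.4] [ 0.4782 -0.0824  0.04  ]
top rub [256.6308 250.7692] 65 [0.4973 0.2555 0.048 ]
top rim [256.5304 250.8745] [14.4 15. ] [0.4974 0.2572 0.04  ]
top foot rect [467.8 100. ] [94.5 94.1] 14.7 hole px [312.9 261.9] [0.4677 0.1004 0.012 ] area 225.0
top foot rect [617.2  -6.1] [94.  94.1] 26.6 hole px [349.8 210. ] [ 0.6172 -0.0058  0.012 ] area 205.0
```

Scene and top agree within about 3 mm. The buffers are A (0.474,-0.286), B (0.478,-0.083) and C (0.498,0.255). The foot nearest the base is at (0.469,0.099), radius 0.48 m against 0.62 m for the other. The crops confirm it: empty seat, bolts in the corners.

```bash
cat > d.py <<'E'
import sys
from h import *
from scipy.spatial.transform import Rotation as Ro
def st():
    s=bot.observe();R=Ro.from_rotvec(s['ee_rot']).as_matrix()
    print('t',round(s['time_s'],2),'tcp',np.round(s['tool_pos'],4),'F',np.round(s['contact_force'],2),'gap',round(s['finger_gap'],3),'x',np.round(R[:,0],3),'z',np.round(R[:,2],3),'q',np.round(s['joint_pos'],2))
    return s,R
if __name__=="__main__":
    s,R=st()
    if len(sys.argv)>3:
        T=np.array(list(map(float,sys.argv[1:4])))
        D=np.array([[0,0,0],[0,0,0],[0,0,-1.]]).T
        print('shift units',np.round(R.T@(T-s['tool_pos'])/.04,3))
        # turn to point straight down keeping x heading (or given heading deg)
        h=np.radians(float(sys.argv[4])) if len(sys.argv)>4 else np.arctan2(R[1,0],R[0,0])
        x=np.array([np.cos(h),np.sin(h),0]);z=np.array([0,0,-1.]);W=np.array([x,np.cross(z,x),z]).T
        print('turn units',np.round(Ro.from_matrix(R.T@W).as_rotvec()/np.radians(8),3))
E
python3 d.py 0.4745 -0.286 0.10
```

```text
t 0.5 tcp [ 0.1648 -0.6029  0.2226] F [-0.05  0.13 -0.91] gap 0.999 x [ 0.264 -0.965 -0.   ] z [ 0.  0. -1.] q [ 1.24  0.41 -0.01  1.6   0.01  1.13 -0.08]
shift units [-5.6   -9.558  3.066]
turn units [-0.  0. -0.]
```

```bash
python3 -m crank '[-5.6,-9.558,3.0,0,0,0,-1, -5.6,-9.558,3.0,0,0,0,-1, -5.6,-9.558,3.0,0,0,0,-1, -5.6,-9.558,3.0,0,0,0,-1, -5.6,-9.558,3.0,0,0,0,-1, -5.6,-9.558,3.0,0,0,0,-1, -5.6,-9.558,3.0,0,0,0,-1, -5.6,-9.558,3.0,0,0,0,-1, -5.6,-9.558,3.0,0,0,0,-1, -5.6,-9.558,3.0,0,0,0,-1, -5.6,-9.558,3.0,0,0,0,-1, -5.6,-9.558,3.0,0,0,0,-1]' 20; python3 d.py 0.4745 -0.286 0.06
```

```text
time_s: 1.7
tool_pos: [0.4737, -0.2873, 0.1028]
ee_rot: [2.495, -1.907, 0.0]
contact_force: [0.2, 0.1, 0.0]
finger_gap: 0.007
t 1.7 tcp [ 0.4737 -0.2873  0.1028] F [0.21 0.08 0.01] gap 0.007 x [ 0.263 -0.965  0.001] z [-0.001 -0.001 -1.   ] q [ 0.58  0.43 -0.16  1.88  0.09  0.83 -0.93]
shift units [-0.026 -0.029  1.069]
turn units [ 0.005 -0.004 -0.   ]
```

Run:
```python
from h import *
o=[]
for n,(x0,y0) in {"scene":(110,120),"top":(400,200)}.items():
    im=bot.snapshot(n)
    t=bot.observe()['tool_pos'];print(n,proj(n,t),proj(n,[t[0],t[1],.05]))
    o.append(cv2.resize(im[y0:y0+100,x0:x0+100,::-1],None,fx=4,fy=4,interpolation=cv2.INTER_CUBIC))
cv2.imwrite("pics/a1.png",np.hstack(o))
```

```text
scene [158.65716542 157.20746668] [166.35070821 171.05158491]
top [460.32756484 259.48268747] [453.7710514  259.91092196]
```

View pics/a1.png

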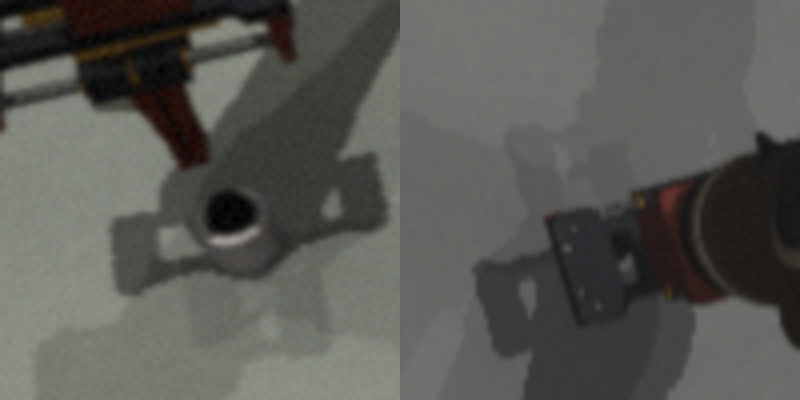

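```bash
python3 -m crank '[0,-0.04,0.6,0,0,0,-1, 0,-0.04,1.2,0,0,0,-1, 0,-0.04,1.2,0,0,0,-1,0,-0.04,1.2,0,0,0,-1]';  python3 d.py 0.4745 -0.287 0.0525
```

```text
time_s: 2.2
tool_pos: [0.4741, -0.2887, 0.0555]
ee_rot: [2.491, -1.912, 0.0]
contact_force: [-0.2, 0.6, -0.2]
finger_gap: 0.007
t 2.2 tcp [ 0.4741 -0.2887  0.0555] F [-0.22  0.56 -0.16] gap 0.007 x [ 0.259 -0.966  0.001] z [-0.001 -0.001 -1.   ] q [ 0.58  0.5  -0.15  1.91  0.11  0.73 -0.95]
shift units [-0.04  -0.021  0.075]
turn units [ 0.006 -0.007 -0.   ]
```

```bash
python3 -m crank '[-0.04,0,0.075,0,0,0,-1,-0.04,0,0.075,0,0,0,-1]'; for i in 1; do python3 -m crank '[0,0,0.0125,0,0,0,-1]';python3 -m crank '[0,0,0.0125,0,0,0,-1]';done
```

```text
time_s: 2.4
tool_pos: [0.4738, -0.2877, 0.0534]
ee_rot: [2.491, -1.912, 0.002]
contact_force: [0.2, -0.6, -0.0]
finger_gap: 0.008
time_s: 2.5
tool_pos: [0.4742, -0.288, 0.0537]
ee_rot: [2.491, -1.913, 0.004]
contact_force: [-0.6, -0.1, 0.7]
finger_gap: 0.009
time_s: 2.6
tool_pos: [0.4744, -0.2882, 0.0538]
ee_rot: [2.491, -1.913, 0.006]
contact_force: [0.2, 0.5, 0.6]
finger_gap: 0.005
```

```bash
for i in 1; do python3 -m crank '[0,0,0.03,0,0,0,-1,0,0,0.03,0,0,0,-1]';python3 -m crank '[0,0,0.03,0,0,0,-1,0,0,0.03,0,0,0,-1]';python3 -m crank '[0,0,0.03,0,0,0,-1,0,0,0.03,0,0,0,-1]';done | grep -v gap
```

```text
time_s: 2.8
tool_pos: [0.4745, -0.2882, 0.0526]
ee_rot: [2.491, -1.913, 0.006]
contact_force: [-0.8, -0.1, -1.0]
time_s: 3.0
tool_pos: [0.4744, -0.2881, 0.0512]
ee_rot: [2.491, -1.912, 0.006]
contact_force: [0.4, 0.0, 0.1]
time_s: 3.2
tool_pos: [0.4745, -0.2882, 0.0502]
ee_rot: [2.491, -1.912, 0.006]
contact_force: [-1.3, 0.2, 5.7]
```

```bash
for i in 1; do python3 -m crank '[0,0,0.04,0,0,0,-1,0,0,0.04,0,0,0,-1]';python3 -m crank '[0,0,0.04,0,0,0,-1,0,0,0.04,0,0,0,-1]';done | grep -v gap
```

```text
time_s: 3.4
tool_pos: [0.4746, -0.2882, 0.0491]
ee_rot: [2.491, -1.912, 0.006]
contact_force: [-3.0, 1.0, 7.6]
time_s: 3.6
tool_pos: [0.4747, -0.2882, 0.0481]
ee_rot: [2.491, -1.912, 0.007]
contact_force: [-2.6, 1.2, 10.5]
```

```bash
python3 -m crank '[0,0,0.06,0,0,0,-1,0,0,0.06,0,0,0,-1,0,0,0.06,0,0,0,-1]'
cat > hold.py <<'E'
from h import *
a=[]
import sys
for i in range(int(sys.argv[1])):
    bot.snapshot("scene");s=bot.observe();a.append(np.r_[s['tool_pos'],s['contact_force']])
a=np.array(a);print(s['time_s'],np.round(a.mean(0),4),'sd',np.round(a.std(0),4))
E
python3 hold.py 8
```

```text
time_s: 3.9
tool_pos: [0.4747, -0.2883, 0.0468]
ee_rot: [2.491, -1.912, 0.007]
contact_force: [-3.7, 2.4, 13.1]
finger_gap: 0.008
4.3 [ 0.4747 -0.2883  0.0469 -3.9831  2.0367 13.4844] sd [0.     0.     0.     0.4627 0.3099 0.4975]
```

```bash
python3 -m crank '[0,0,0.04,0,0,0,-1,0,0,0.04,0,0,0,-1,0,0,0.04,0,0,0,-1]' | grep -v gap; python3 hold.py 10
```

```text
time_s: 4.6
tool_pos: [0.4748, -0.2883, 0.0465]
ee_rot: [2.491, -1.912, 0.008]
contact_force: [-4.1, 3.0, 14.6]
5.1 [ 0.4748 -0.2883  0.0465 -4.0414  2.1809 14.563 ] sd [0.     0.     0.     0.385  0.5498 0.6088]
```

```bash
python3 -m crank '[0,0,0.04,0,0,0,-1,0,0,0.04,0,0,0,-1,0,0,0.04,0,0,0,-1]' | grep -v gap; python3 hold.py 10; python3 -m crank '[0,0,-0.4,0,0,0,-1,0,0,-0.8,0,0,0,-1,0,0,-0.8,0,0,0,-1]' | grep -v gap;python3 d.py 0.478 -0.083 0.0555
```

```text
time_s: 5.4
tool_pos: [0.4748, -0.2883, 0.0462]
ee_rot: [2.49, -1.912, 0.008]
contact_force: [-4.9, 2.3, 15.5]
5.9 [ 0.4748 -0.2883  0.0462 -4.4553  2.432  15.3925] sd [0.     0.     0.     0.3715 0.4011 0.2683]
time_s: 6.2
tool_pos: [0.4759, -0.2888, 0.0799]
ee_rot: [2.491, -1.913, 0.014]
contact_force: [0.1, 0.0, 0.6]
t 6.2 tcp [ 0.4759 -0.2888  0.0799] F [0.09 0.04 0.58] gap 0.006 x [ 0.258 -0.966  0.007] z [ 0.006 -0.006 -1.   ] q [ 0.58  0.46 -0.16  1.9   0.1   0.77 -0.95]
shift units [-4.961 -1.376  0.578]
turn units [-0.032 -0.054  0.   ]
```

A gives about 15.4 N at 5 mm. That's the firmest, since 1.4 times it would exceed 18 N. Next is B.

```bash
python3 -m crank '[-4.96,-1.376,0,-0.03,-0.05,0,-1,-4.96,-1.376,0,-0.03,-0.05,0,-1,-4.96,-1.376,0,-0.03,-0.05,0,-1,-4.96,-1.376,0,-0.03,-0.05,0,-1,-4.96,-1.376,0,-0.03,-0.05,0,-1,-4.96,-1.376,0.59,-0.03,-0.05,0,-1,-4.96,-1.376,0.59,-0.03,-0.05,0,-1,-4.96,-1.376,0.59,-0.03,-0.05,0,-1]' | grep -v gap;python3 d.py 0.478 -0.083 0.0530
```

```text
time_s: 7.0
tool_pos: [0.4775, -0.0835, 0.0546]
ee_rot: [2.49, -1.914, -0.001]
contact_force: [-0.5, 0.1, -1.3]
t 7.0 tcp [ 0.4775 -0.0835  0.0546] F [-0.45  0.05 -1.31] gap 0.005 x [ 0.257 -0.966 -0.   ] z [-0.001 -0.    -1.   ] q [ 0.24  0.41 -0.2   2.08  0.13  0.66 -1.36]
shift units [-0.009 -0.016  0.039]
turn units [0.01 0.   0.  ]
```

```bash
for i in 1; do python3 -m crank '[0,0,0.045,0,0,0,-1,0,0,0.045,0,0,0,-1]';python3 hold.py 2;python3 -m crank '[0,0,0.035,0,0,0,-1,0,0,0.035,0,0,0,-1]';python3 hold.py 2;python3 -m crank '[0,0,0.035,0,0,0,-1,0,0,0.035,0,0,0,-1]';python3 hold.py 2;done | grep -v -e gap -e rot
```

```text
time_s: 7.2
tool_pos: [0.4773, -0.0843, 0.0529]
contact_force: [-0.7, -0.7, 0.9]
7.3 [ 0.4775 -0.0841  0.053  -0.5632 -0.5584 -0.4387] sd [0.     0.     0.     0.3922 0.155  0.2733]
time_s: 7.5
tool_pos: [0.4777, -0.0841, 0.0519]
contact_force: [0.0, 0.1, 2.2]
7.6 [ 0.4777 -0.0841  0.0519  0.5525 -0.5449  2.2321] sd [0.     0.     0.     0.3011 0.5544 0.3033]
time_s: 7.8
tool_pos: [0.4777, -0.0842, 0.0505]
contact_force: [-0.1, 0.2, 4.7]
7.9 [ 0.4777 -0.0841  0.0505 -0.7285 -0.1479  3.692 ] sd [0.     0.     0.     0.2428 0.0331 0.2754]
```

```bash
for i in 1; do python3 -m crank '[0,0,0.05,0,0,0,-1,0,0,0.05,0,0,0,-1]';python3 hold.py 3;python3 -m crank '[0,0,0.05,0,0,0,-1,0,0,0.05,0,0,0,-1]';python3 hold.py 3;done | grep -v -e gap -e rot
```

```text
time_s: 8.1
tool_pos: [0.4777, -0.0841, 0.0485]
contact_force: [-1.5, -0.4, 4.9]
8.25 [ 0.4777 -0.0841  0.0485 -1.441   0.4434  5.1859] sd [0.     0.     0.     0.3164 0.9076 0.5936]
time_s: 8.45
tool_pos: [0.4777, -0.0841, 0.0465]
contact_force: [-1.5, -0.9, 7.0]
8.6 [ 0.4777 -0.0841  0.0466 -1.356   0.0474  7.1384] sd [0.     0.     0.     0.4621 0.2881 0.3505]
```

```bash
python3 hold.py 10; python3 -m crank '[0,0,-0.4,0,0,0,-1,0,0,-0.8,0,0,0,-1,0,0,-0.8,0,0,0,-1]' | grep -v gap;python3 d.py 0.498 0.255 0.0555
```

```text
9.1 [ 0.4777 -0.0841  0.0467 -1.5159  0.3591  6.7696] sd [0.     0.     0.     0.4444 0.468  0.3471]
time_s: 9.4
tool_pos: [0.4789, -0.0843, 0.0799]
ee_rot: [-2.49, 1.915, -0.004]
contact_force: [1.3, -0.3, 0.1]
t 9.4 tcp [ 0.4789 -0.0843  0.0799] F [ 1.27 -0.34  0.09] gap 0.002 x [ 0.256 -0.967  0.002] z [ 0.002 -0.001 -1.   ] q [ 0.25  0.37 -0.21  2.06  0.12  0.72 -1.35]
shift units [-8.076 -2.636  0.601]
turn units [-0.012 -0.011  0.   ]
```

```bash
python3 -m crank '[-8.08,-2.64,0,0,0,0,-1,-8.08,-2.64,0,0,0,0,-1,-8.08,-2.64,0,0,0,0,-1,-8.08,-2.64,0,0,0,0,-1,-8.08,-2.64,0,0,0,0,-1,-8.08,-2.64,0,0,0,0,-1,-8.08,-2.64,0,0,0,0,-1,-8.08,-2.64,0,0,0,0,-1,-8.08,-2.64,0,0,0,0,-1,-8.08,-2.64,0.59,0,0,0,-1,-8.08,-2.64,0.59,0,0,0,-1,-8.08,-2.64,0.59,0,0,0,-1]' | grep -v gap;python3 d.py 0.498 0.255 0.0530
```

```text
time_s: 10.6
tool_pos: [0.4979, 0.2533, 0.0554]
ee_rot: [2.487, -1.917, 0.003]
contact_force: [-0.3, -0.6, 0.4]
t 10.6 tcp [0.4979 0.2533 0.0554] F [-0.3  -0.6   0.38] gap 0.001 x [ 0.255 -0.967  0.003] z [ 0.    -0.003 -1.   ] q [-0.36  0.52 -0.26  1.9   0.19  0.75 -2.04]
shift units [-0.04  -0.014  0.061]
turn units [ 0.001 -0.019 -0.   ]
```

```bash
for i in 1; do python3 -m crank '[-0.04,-0.01,0.07,0,0,0,-1,-0.04,-0.01,0.07,0,0,0,-1]';python3 hold.py 2;python3 -m crank '[0,0,0.035,0,0,0,-1,0,0,0.035,0,0,0,-1]';python3 hold.py 2;python3 -m crank '[0,0,0.035,0,0,0,-1,0,0,0.035,0,0,0,-1]';python3 hold.py 2;python3 -m crank '[0,0,0.035,0,0,0,-1,0,0,0.035,0,0,0,-1]';python3 hold.py 2;done | grep -v -e gap -e rot
```

```text
time_s: 10.8
tool_pos: [0.4982, 0.2545, 0.053]
contact_force: [0.1, 0.2, -0.0]
10.9 [ 0.4982  0.2548  0.0531  0.5928  0.1942 -0.4175] sd [0.000e+00 1.000e-04 0.000e+00 2.930e-02 2.896e-01 2.646e-01]
time_s: 11.1
tool_pos: [0.4982, 0.2549, 0.0518]
contact_force: [-0.7, -0.4, 0.4]
11.2 [ 0.4982  0.2549  0.0518  0.127  -0.053  -0.1441] sd [0.     0.     0.     1.0442 0.0239 0.1082]
time_s: 11.4
tool_pos: [0.4981, 0.2549, 0.0502]
contact_force: [1.1, -0.3, 0.0]
11.5 [ 0.4981  0.2549  0.0503 -0.4034  0.2176  0.0639] sd [0.     0.     0.     0.156  0.6796 0.0519]
time_s: 11.7
tool_pos: [0.4983, 0.255, 0.0491]
contact_force: [-0.3, -0.3, 4.0]
11.8 [ 0.4983  0.255   0.0491 -1.3228 -0.2205  3.3128] sd [0.     0.     0.     0.4474 0.6041 0.4517]
```

```bash
for i in 1; do python3 -m crank '[0,0,0.05,0,0,0,-1,0,0,0.05,0,0,0,-1]';python3 hold.py 3;python3 -m crank '[0,0,0.05,0,0,0,-1,0,0,0.05,0,0,0,-1]';python3 hold.py 3;done | grep -v -e gap -e rot
```

```text
time_s: 12.0
tool_pos: [0.4983, 0.255, 0.0473]
contact_force: [-1.0, -1.5, 6.4]
12.15 [ 0.4983  0.255   0.0474 -0.5073 -0.6649  6.3579] sd [0.     0.     0.     0.2166 0.3599 0.5085]
time_s: 12.35
tool_pos: [0.4984, 0.255, 0.0457]
contact_force: [-2.1, -1.2, 8.6]
12.5 [ 0.4984  0.255   0.0458 -2.6301 -1.0455  8.413 ] sd [0.     0.     0.     0.5077 0.3786 0.3883]
```

```bash
python3 -m crank '[0,0,0.04,0,0,0,-1,0,0,0.04,0,0,0,-1]' | grep -v gap; python3 hold.py 12; python3 -m crank '[0,0,-0.4,0,0,0,-1,0,0,-0.8,0,0,0,-1,0,0,-1.5,0,0,0,-1,0,0,-1.5,0,0,0,-1]' | grep -v gap;python3 d.py 0.498 0.255 0.0555
```

```text
time_s: 12.7
tool_pos: [0.4984, 0.255, 0.0447]
ee_rot: [2.488, -1.918, 0.005]
contact_force: [-2.7, -1.6, 10.7]
13.3 [ 0.4984  0.255   0.0448 -2.7703 -1.4557 10.1418] sd [0.     0.     0.     0.6343 0.4586 0.5474]
time_s: 13.7
tool_pos: [0.4999, 0.2563, 0.1077]
ee_rot: [-2.485, 1.916, -0.008]
contact_force: [0.2, -0.4, 0.4]
t 13.7 tcp [0.4999 0.2563 0.1077] F [ 0.2  -0.39  0.37] gap 0.006 x [ 0.254 -0.967  0.001] z [ 0.006  0.    -1.   ] q [-0.35  0.45 -0.28  1.86  0.16  0.85 -2.02]
shift units [0.016 0.062 1.303]
turn units [-0.045 -0.011  0.   ]
```

C gives about 10.1 N against A 15.4 and B 6.8, so C is the middle one. I'll centre on it with a light grip in the present heading. Then I'll release, turn 90° and grip again, so the centre is known on both axes.

```bash
python3 -m crank '[0.04,0.06,0,-0.04,0,0,0.45,0.04,0.06,0,-0.04,0,0,0.45,0.04,0.06,0,-0.04,0,0,0.45,0.04,0.06,0,-0.04,0,0,0.45,0.04,0.06,0,-0.04,0,0,0.45]' 5; python3 d.py 0.4975 0.2555 0.017
python3 - <<'E'
from h import *
o=[]
for n,(x0,y0) in {"scene":(330,120),"top":(200,200)}.items():
    im=bot.snapshot(n)
    o.append(cv2.resize(im[y0:y0+100,x0:x0+100,::-1],None,fx=4,fy=4,interpolation=cv2.INTER_CUBIC))
cv2.imwrite("pics/c1.png",np.hstack(o))
E
```

```text
time_s: 14.2
tool_pos: [0.4977, 0.254, 0.1071]
ee_rot: [2.487, -1.917, 0.002]
contact_force: [0.1, 0.6, -0.1]
finger_gap: 0.422
t 14.2 tcp [0.4977 0.254  0.1071] F [ 0.13  0.64 -0.12] gap 0.422 x [ 0.254 -0.967  0.002] z [ 0.    -0.002 -1.   ] q [-0.35  0.45 -0.28  1.86  0.16  0.86 -2.02]
shift units [-0.041 -0.006  2.252]
turn units [ 0.002 -0.012 -0.   ]
```

View pics/c1.png

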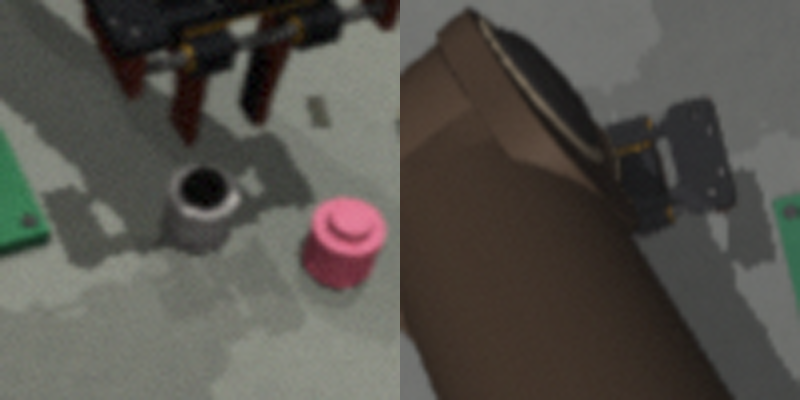

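Scene shows the fingers straddling C (381,170), still upright; the pink one is clear to the right at (416,180). Waiting for the opening, then descending.

```bash
python3 -m crank '[-0.04,0,0,0,0,0,0.45,-0.04,0,0,0,0,0,0.45,-0.04,0,0,0,0,0,0.45,-0.04,0,0.8,0,0,0,0.45,-0.04,0,1.6,0,0,0,0.45,-0.04,0,2.25,0,0,0,0.45,-0.04,0,2.25,0,0,0,0.45,-0.04,0,2.25,0,0,0,0.45]' 5; python3 d.py 0.4975 0.2555 0.017
```

```text
time_s: 15.1
tool_pos: [0.4974, 0.2556, 0.0175]
ee_rot: [2.487, -1.917, 0.002]
contact_force: [-0.3, -0.4, 0.4]
finger_gap: 0.729
t 15.1 tcp [0.4974 0.2556 0.0175] F [-0.32 -0.42  0.35] gap 0.729 x [ 0.254 -0.967  0.002] z [-0.    -0.002 -1.   ] q [-0.38  0.57 -0.24  1.92  0.21  0.68 -2.06]
shift units [ 0.003 -0.001  0.013]
turn units [ 0.004 -0.012 -0.   ]
```

```bash
python3 -m crank '[0,0,0,0,0,0,-1,0,0,0,0,0,0,-1,0,0,0,0,0,0,-1,0,0,0,0,0,0,-1,0,0,0,0,0,0,-1,0,0,0,0,0,0,-1]' 5; python3 d.py
```

```text
time_s: 15.7
tool_pos: [0.4983, 0.2561, 0.0188]
ee_rot: [-2.488, 1.918, -0.003]
contact_force: [-1.7, -0.9, 6.8]
finger_gap: 0.525
t 15.7 tcp [0.4983 0.2561 0.0188] F [-1.7  -0.93  6.8 ] gap 0.525 x [ 0.254 -0.967  0.001] z [ 0.002 -0.001 -1.   ] q [-0.38  0.57 -0.24  1.92  0.21  0.68 -2.06]
```

```bash
python3 -m crank '[0,0,0,0,0,0,0.45,0,0,0,0,0,0,0.45,0,0,0,0,0,0,0.45,0,0,0,0,0,0,0.45,0,0,-0.8,0,0,0,0.45,0,0,-1.6,0,0,0,0.45,0,0,-1.6,0,0,0,0.45]' 5; python3 d.py 0.4975 0.2555 0.08 -165
```

```text
time_s: 16.4
tool_pos: [0.5003, 0.2575, 0.0866]
ee_rot: [-2.483, 1.914, -0.007]
contact_force: [0.5, 0.2, -0.0]
finger_gap: 0.726
t 16.4 tcp [0.5003 0.2575 0.0866] F [ 0.51  0.21 -0.03] gap 0.726 x [ 0.254 -0.967 -0.   ] z [ 0.007  0.002 -1.   ] q [-0.35  0.47 -0.27  1.88  0.17  0.81 -2.03]
shift units [0.032 0.081 0.163]
turn units [-0.041  0.045 11.217]
```

```bash
python3 -m crank '[0.05,0.05,0,0,0,11.2,0.45,0.05,0.05,0,0,0,11.2,0.45,0.05,0.05,0,0,0,11.2,0.45,0.05,0.05,0,0,0,11.2,0.45,0.05,0.05,0,0,0,11.2,0.45,0.05,0.05,0,0,0,11.2,0.45,0.05,0.05,0,0,0,11.2,0.45,0.05,0.05,0,0,0,11.2,0.45,0.05,0.05,0,0,0,11.2,0.45,0.05,0.05,0,0,0,11.2,0.45,0.05,0.05,0,0,0,11.2,0.45,0.05,0.05,0,0,0,11.2,0.45]' 5; python3 d.py 0.4983 0.256 0.0165 -165
```

```text
time_s: 17.6
tool_pos: [0.4985, 0.2553, 0.0858]
ee_rot: [-0.412, 3.106, -0.005]
contact_force: [0.2, -0.5, -0.8]
finger_gap: 0.723
t 17.6 tcp [0.4985 0.2553 0.0858] F [ 0.15 -0.48 -0.85] gap 0.723 x [-0.965 -0.261 -0.008] z [ 0.009 -0.002 -1.   ] q [-1.22  0.62  0.92  1.94 -0.63  0.89 -2.85]
shift units [0.013 0.026 1.732]
turn units [-0.031  0.056  0.015]
```

Joint 7 is at its limit in this heading. I'll turn the other way, to the equivalent grasp half a turn round.

```bash
python3 -m crank '[0,0,0,0,0,-11,0.45,0,0,0,0,0,-11,0.45,0,0,0,0,0,-11,0.45,0,0,0,0,0,-11,0.45,0,0,0,0,0,-11,0.45,0,0,0,0,0,-11,0.45,0,0,0,0,0,-11,0.45,0,0,0,0,0,-11,0.45,0,0,0,0,0,-11,0.45,0,0,0,0,0,-11,0.45,0,0,0,0,0,-11,0.45]' 5; python3 d.py 0.4983 0.256 0.085 15
```

```text
time_s: 18.7
tool_pos: [0.4986, 0.2552, 0.086]
ee_rot: [-2.463, 1.942, -0.013]
contact_force: [-0.3, -0.5, -0.2]
finger_gap: 0.725
t 18.7 tcp [0.4986 0.2552 0.086 ] F [-0.25 -0.53 -0.24] gap 0.725 x [ 0.233 -0.972  0.003] z [ 0.01  -0.001 -1.   ] q [-0.94  0.49  0.5   1.92 -0.31  0.8  -1.61]
shift units [-0.021  0.004  0.026]
turn units [ -0.031  -0.07  -11.438]
```

```bash
python3 -m crank '[0,0,0,0,0,-11.4,0.45,0,0,0,0,0,-11.4,0.45,0,0,0,0,0,-11.4,0.45,0,0,0,0,0,-11.4,0.45,0,0,0,0,0,-11.4,0.45,0,0,0,0,0,-11.4,0.45,0,0,0,0,0,-11.4,0.45,0,0,0,0,0,-11.4,0.45,0,0,0,0,0,-11.4,0.45,0,0,0,0,0,-11.4,0.45,0,0,0,0,0,-11.4,0.45,0,0,0,0,0,-11.4,0.45]' 5; python3 d.py 0.4983 0.256 0.0165 15
```

```text
time_s: 19.9
tool_pos: [0.4989, 0.2551, 0.0863]
ee_rot: [3.114, 0.402, 0.016]
contact_force: [-0.1, 0.3, 0.6]
finger_gap: 0.723
t 19.9 tcp [0.4989 0.2551 0.0863] F [-0.14  0.33  0.63] gap 0.723 x [0.967 0.254 0.01 ] z [ 0.01 -0.   -1.  ] q [-0.63  0.45  0.09  1.9  -0.05  0.78 -0.26]
shift units [-0.027 -0.03   1.745]
turn units [ 0.022 -0.072 -0.035]
```

```bash
python3 -m crank '[-0.02,-0.03,0,0.02,-0.07,0,0.45,-0.02,-0.03,0.9,0.02,-0.07,0,0.45,-0.02,-0.03,1.74,0.02,-0.07,0,0.45,-0.02,-0.03,1.74,0.02,-0.07,0,0.45,-0.02,-0.03,1.74,0.02,-0.07,0,0.45]' 5; python3 d.py 0.4983 0.256 0.0165 15
```

```text
time_s: 20.4
tool_pos: [0.4984, 0.256, 0.0168]
ee_rot: [3.115, 0.4, -0.001]
contact_force: [0.2, -0.1, 0.2]
finger_gap: 0.727
t 20.4 tcp [0.4984 0.256  0.0168] F [ 0.19 -0.07  0.24] gap 0.727 x [ 0.968  0.253 -0.001] z [-0.001 -0.001 -1.   ] q [-0.62  0.56  0.08  1.93 -0.07  0.65 -0.24]
shift units [-0.002 -0.001  0.008]
turn units [ 0.004  0.007 -0.045]
```

Now the lifting grip.

```bash
python3 -m crank '[0,0,0,0,0,0,-1,0,0,0,0,0,0,-1,0,0,0,0,0,0,-1,0,0,0,0,0,0,-1,0,0,0,0,0,0,-1,0,0,0,0,0,0,-1]' 5; python3 d.py;  python3 -m crank '[0,0,0,0,0,0,-1,0,0,0,0,0,0,-1]' 25; python3 d.py
```

```text
time_s: 21.0
tool_pos: [0.4985, 0.2563, 0.0181]
ee_rot: [3.116, 0.4, -0.0]
contact_force: [-3.4, -0.5, 7.7]
finger_gap: 0.526
t 21.0 tcp [0.4985 0.2563 0.0181] F [-3.41 -0.45  7.69] gap 0.526 x [ 0.968  0.253 -0.   ] z [-0. -0. -1.] q [-0.62  0.56  0.08  1.93 -0.07  0.65 -0.24]
time_s: 21.2
tool_pos: [0.4988, 0.2565, 0.0186]
ee_rot: [-3.116, -0.4, -0.001]
contact_force: [0.2, -1.9, -2.4]
finger_gap: 0.518
t 21.2 tcp [0.4988 0.2565 0.0186] F [ 0.2  -1.95 -2.43] gap 0.518 x [0.968 0.253 0.001] z [ 0.001  0.    -1.   ] q [-0.62  0.56  0.08  1.93 -0.07  0.65 -0.24]
```

```bash
python3 -m crank '[0,0,-0.5,0,0,0,-1,0,0,-1.2,0,0,0,-1,0,0,-1.2,0,0,0,-1]' 25; python3 d.py .469 .0993 0.066 15
```

```text
time_s: 21.5
tool_pos: [0.5009, 0.2575, 0.0696]
ee_rot: [-3.114, -0.399, -0.009]
contact_force: [0.5, 0.4, -2.4]
finger_gap: 0.519
t 21.5 tcp [0.5009 0.2575 0.0696] F [ 0.5   0.36 -2.43] gap 0.519 x [0.968 0.252 0.006] z [ 0.006  0.003 -1.   ] q [-0.63  0.48  0.09  1.91 -0.06  0.75 -0.25]
shift units [-1.769  3.626  0.072]
turn units [-0.012 -0.045 -0.049]
```

Weight −2.4 N, so the buffer is held. Moving it over the seat.

```bash
python3 -m crank '[-1.77,3.626,0,0,-0.04,0,-1,-1.77,3.626,0,0,-0.04,0,-1,-1.77,3.626,0,0,-0.04,0,-1,-1.77,3.626,0,0,-0.04,0,-1,-1.77,3.626,0,0,-0.04,0,-1,-1.77,3.626,0,0,-0.04,0,-1,-1.77,3.626,0,0,-0.04,0,-1]' 25; python3 d.py .469 .0993 0.045 15;python3 - <<'E'
from h import *
o=[]
for n,(x0,y0) in {"scene":(270,110),"top":(260,210)}.items():
    im=bot.snapshot(n);cv2.imwrite(f"pics/{n}_d1.png",im[:,:,::-1])
    t=bot.observe()['tool_pos'];print(n,proj(n,t-[0,0,.0186]))
    o.append(cv2.resize(im[y0:y0+100,x0:x0+100,::-1],None,fx=4,fy=4,interpolation=cv2.INTER_CUBIC))
cv2.imwrite("pics/d1.png",np.hstack(o))
E
```

```text
time_s: 22.2
tool_pos: [0.4693, 0.1012, 0.0687]
ee_rot: [-3.113, -0.403, -0.001]
contact_force: [-0.8, 0.5, -2.5]
finger_gap: 0.52
t 22.2 tcp [0.4693 0.1012 0.0687] F [-0.83  0.48 -2.47] gap 0.52 x [0.967 0.255 0.001] z [ 0.     0.003 -1.   ] q [-0.4   0.37  0.1   2.1  -0.06  0.67  0.01]
shift units [-0.021  0.047  0.591]
turn units [-0.017 -0.008 -0.032]
scene [320.3501724 160.2140477]
top [312.28600309 261.1598917 ]
```

View pics/d1.png

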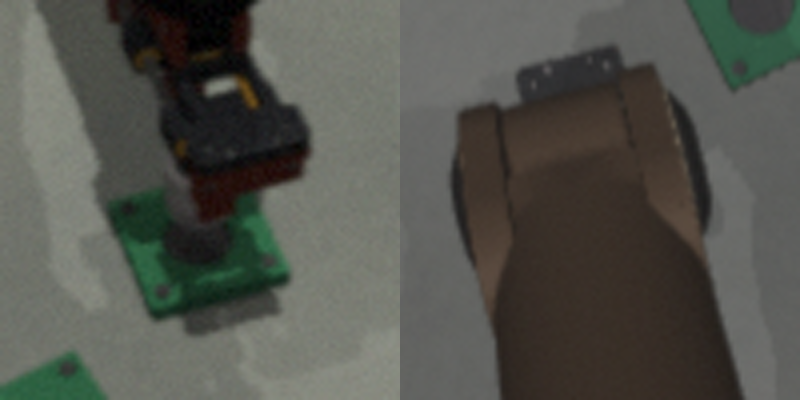

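Scene shows the buffer over the seat of the near foot (319,170), with no visible lateral miss. Lowering in stages.

```bash
python3 -m crank '[-0.02,0.047,0.4,0,0,0,-1,-0.02,0.047,0.83,0,0,0,-1,-0.02,0.047,0.83,0,0,0,-1,-0.02,0.047,0.83,0,0,0,-1]' 25; python3 hold.py 2; python3 d.py .469 .0993 0.030 15
```

```text
time_s: 22.7
tool_pos: [0.4687, 0.0996, 0.0354]
ee_rot: [-3.113, -0.405, 0.001]
contact_force: [0.2, -0.5, -1.5]
finger_gap: 0.516
22.8 [ 0.4692  0.0995  0.0359  0.2013 -0.2177 -2.6532] sd [1.000e-04 0.000e+00 1.000e-04 6.840e-02 2.056e-01 1.949e-01]
t 22.8 tcp [0.4693 0.0995 0.036 ] F [ 0.13 -0.42 -2.46] gap 0.516 x [0.967 0.255 0.002] z [ 0.001  0.003 -1.   ] q [-0.39  0.43  0.1   2.12 -0.08  0.59  0.02]
shift units [-0.009  0.003  0.151]
turn units [-0.016 -0.011 -0.027]
```

```bash
python3 -m crank '[0,0,0.06,0,0,0,-1,0,0,0.12,0,0,0,-1,0,0,0.12,0,0,0,-1]' 25;python3 -m crank '[0,0,0.07,0,0,0,-1,0,0,0.07,0,0,0,-1]' 25; python3 d.py .469 .0993 0.0246 15
```

```text
time_s: 23.1
tool_pos: [0.4695, 0.0996, 0.0314]
ee_rot: [-3.113, -0.404, -0.003]
contact_force: [0.5, -0.3, -2.1]
finger_gap: 0.516
time_s: 23.3
tool_pos: [0.4682, 0.0996, 0.0283]
ee_rot: [-3.113, -0.404, 0.001]
contact_force: [-3.7, 2.0, -1.5]
finger_gap: 0.517
t 23.3 tcp [0.4682 0.0996 0.0283] F [-3.65  2.05 -1.48] gap 0.517 x [ 0.967  0.255 -0.   ] z [-0.001  0.003 -1.   ] q [-0.38  0.44  0.09  2.12 -0.08  0.58  0.02]
shift units [0.018 0.012 0.093]
turn units [-0.019  0.002 -0.026]
```

```bash
python3 -m crank '[-0.02,-0.01,0.06,0,0,0,-1,-0.02,-0.01,0.06,0,0,0,-1]' 25;python3 d.py;python3 -m crank '[-0.01,0,0.06,0,0,0,-1,-0.01,0,0.06,0,0,0,-1]' 25; python3 d.py .469 .0993 0.0246 15
```

```text
time_s: 23.5
tool_pos: [0.467, 0.0997, 0.0256]
ee_rot: [-3.113, -0.404, 0.001]
contact_force: [-1.4, 0.9, -2.9]
finger_gap: 0.518
t 23.5 tcp [0.467  0.0997 0.0256] F [-1.42  0.89 -2.87] gap 0.518 x [ 0.967  0.255 -0.001] z [-0.001  0.002 -1.   ] q [-0.38  0.45  0.09  2.13 -0.08  0.57  0.02]
time_s: 23.7
tool_pos: [0.4671, 0.0997, 0.0239]
ee_rot: [-3.113, -0.404, 0.0]
contact_force: [-3.3, -0.8, 9.5]
finger_gap: 0.518
t 23.7 tcp [0.4671 0.0997 0.0239] F [-3.3  -0.83  9.49] gap 0.518 x [0.967 0.255 0.   ] z [-0.     0.003 -1.   ] q [-0.38  0.45  0.09  2.13 -0.08  0.56  0.02]
shift units [ 0.043  0.021 -0.019]
turn units [-0.019 -0.002 -0.026]
```

Bottomed at the expected height (TCP 0.0239, expected 0.0246) with 9.5 N upward. Releasing and looking.

```bash
python3 -m crank '[0,0,-0.01,0,0,0,0.45,0,0,-0.01,0,0,0,0.45,0,0,-0.01,0,0,0,0.45,0,0,-0.01,0,0,0,0.45,0,0,-0.01,0,0,0,0.45]' 25;python3 d.py; python3 -m crank '[0,0,-0.6,0,0,0,0.45,0,0,-1.6,0,0,0,0.45,0,0,-2,0,0,0,0.45,0,0,-2,0,0,0,-1,0,0,-2,0,0,0,-1,0,0,-2,0,0,0,-1,0,0,-2,0,0,0,-1,0,0,-2,0,0,0,-1,0,0,-2,0,0,0,-1]'; python3 d.py .467 .0997 0.0625 15;python3 - <<'E'
from h import *
o=[]
for n,(x0,y0) in {"scene":(270,110)}.items():
    im=bot.snapshot(n);cv2.imwrite(f"pics/{n}_e1.png",im[:,:,::-1])
    print(proj(n,[.467,.0997,.046]))
    o.append(cv2.resize(im[y0:y0+100,x0:x0+100,::-1],None,fx=6,fy=6,interpolation=cv2.INTER_CUBIC))
cv2.imwrite("pics/e1.png",np.hstack(o))
E
```

```text
time_s: 24.2
tool_pos: [0.4672, 0.0996, 0.0242]
ee_rot: [-3.113, -0.404, -0.0]
contact_force: [0.7, 0.1, 0.0]
finger_gap: 0.724
t 24.2 tcp [0.4672 0.0996 0.0242] F [0.66 0.07 0.02] gap 0.724 x [0.967 0.255 0.   ] z [-0.     0.003 -1.   ] q [-0.38  0.45  0.09  2.13 -0.08  0.57  0.02]
time_s: 25.1
tool_pos: [0.467, 0.0994, 0.1036]
ee_rot: [-3.113, -0.404, 0.001]
contact_force: [0.2, -0.3, -0.0]
finger_gap: 0.216
t 25.1 tcp [0.467  0.0994 0.1036] F [ 0.22 -0.3  -0.03] gap 0.216 x [ 0.967  0.255 -0.001] z [-0.001  0.002 -1.   ] q [-0.4   0.31  0.11  2.08 -0.05  0.76  0.  ]
shift units [ 0.004 -0.006  1.029]
turn units [-0.018  0.004 -0.026]
[319.71522772 160.61417952]
```

View pics/e1.png

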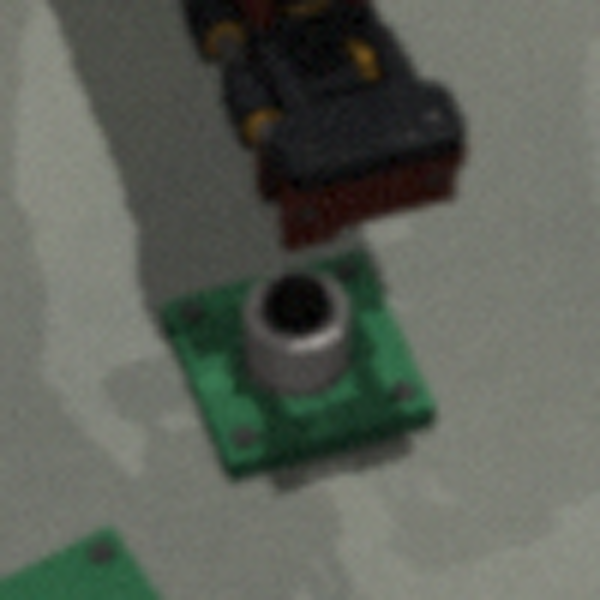

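The picture shows the buffer upright in the seat, rim at scene px (319,160) as predicted. Now the proving press. I expect first touch at about 0.0556 (0.0496 plus the 6 mm floor).

```bash
python3 -m crank '[0,0,0,0,0,0,-1,0,0,0,0,0,0,-1,0,0,0,0,0,0,-1,0,0,0,0,0,0,-1,0,0,0.6,0,0,0,-1,0,0,1.11,0,0,0,-1,0,0,1.11,0,0,0,-1,0,0,1.11,0,0,0,-1]'; python3 hold.py 2;for i in 1; do python3 -m crank '[0,0,0.035,0,0,0,-1,0,0,0.035,0,0,0,-1]';python3 hold.py 2;python3 -m crank '[0,0,0.035,0,0,0,-1,0,0,0.035,0,0,0,-1]';python3 hold.py 2;done | grep -v -e gap -e rot
```

```text
time_s: 25.95
tool_pos: [0.4669, 0.0993, 0.0595]
ee_rot: [-3.113, -0.404, 0.002]
contact_force: [-0.1, -0.9, 1.3]
finger_gap: 0.003
26.05 [ 0.4675  0.0996  0.0601  0.0656  0.1697 -0.1756] sd [1.000e-04 0.000e+00 1.000e-04 5.740e-02 1.749e-01 4.201e-01]
time_s: 26.25
tool_pos: [0.4682, 0.0997, 0.0595]
contact_force: [0.9, -0.4, 0.7]
26.35 [ 0.4679  0.0997  0.0593 -0.0539 -0.1162 -0.0787] sd [1.000e-04 0.000e+00 0.000e+00 4.975e-01 9.100e-02 5.176e-01]
time_s: 26.55
tool_pos: [0.4678, 0.0997, 0.0579]
contact_force: [0.3, 0.6, -0.0]
26.65 [ 0.4678  0.0997  0.0578  0.3758 -0.2271  0.175 ] sd [0.     0.     0.     0.3442 0.122  0.059 ]
```

```bash
for i in 1; do python3 -m crank '[0,0,0.035,0,0,0,-1,0,0,0.035,0,0,0,-1]';python3 hold.py 2;python3 -m crank '[0,0,0.03,0,0,0,-1,0,0,0.03,0,0,0,-1]';python3 hold.py 2;python3 -m crank '[0,0,0.03,0,0,0,-1,0,0,0.03,0,0,0,-1]';python3 hold.py 2;done | grep -v -e gap -e rot
```

```text
time_s: 26.85
tool_pos: [0.4677, 0.0996, 0.0563]
contact_force: [-0.4, -0.2, 1.4]
26.95 [ 0.4677  0.0997  0.0563  0.6446 -0.0014 -0.5083] sd [0.     0.     0.     0.6198 0.7258 0.4556]
time_s: 27.15
tool_pos: [0.4679, 0.0997, 0.0552]
contact_force: [-0.5, 0.5, 2.9]
27.25 [ 0.4679  0.0997  0.0553 -0.3965 -0.3225  3.3719] sd [0.     0.     0.     0.1622 0.3625 0.2424]
time_s: 27.45
tool_pos: [0.4679, 0.0997, 0.0542]
contact_force: [-1.0, -0.6, 4.7]
27.55 [ 0.4679  0.0997  0.0542 -0.7977 -0.6771  4.5975] sd [0.     0.     0.     0.1546 0.1608 0.7038]
```

```bash
for i in 1; do python3 -m crank '[0,0,0.05,0,0,0,-1,0,0,0.05,0,0,0,-1]';python3 hold.py 2;python3 -m crank '[0,0,0.05,0,0,0,-1,0,0,0.05,0,0,0,-1]';python3 hold.py 8;done | grep -v -e gap -e rot
```

```text
time_s: 27.75
tool_pos: [0.468, 0.0997, 0.0523]
contact_force: [-1.0, -0.2, 7.0]
27.85 [ 0.468   0.0997  0.0524 -2.5692 -0.5262  7.6852] sd [0.     0.     0.     0.0577 0.117  0.0732]
time_s: 28.05
tool_pos: [0.468, 0.0997, 0.0507]
contact_force: [-2.0, -0.2, 10.4]
28.45 [ 0.468   0.0997  0.0508 -2.2708 -0.6025  9.7293] sd [0.     0.     0.     0.3482 0.407  0.3906]
```

```bash
python3 -m crank '[0,0,0.03,0,0,0,-1,0,0,0.03,0,0,0,-1]' | grep -v gap; python3 hold.py 12; python3 -m crank '[0,0,-0.4,0,0,0,-1,0,0,-1,0,0,0,-1,0,0,-2,0,0,0,-1,0,0,-3,0,0,0,-1,0,0,-3.5,0,0,0,-1,-1.2,0,-3.5,0,0,0,-1,-2.5,0,-3.5,0,0,0,-1,-2.5,0,-3.5,0,0,0,-1]';  python3 - <<'E'
from m import *
for n in C:
    im=bot.snapshot(n);cv2.imwrite(f"pics/{n}_f.png",im[:,:,::-1])
E
```

```text
time_s: 28.65
tool_pos: [0.468, 0.0997, 0.05]
ee_rot: [-3.112, -0.404, -0.002]
contact_force: [-3.7, -1.2, 10.4]
29.25 [ 0.468   0.0997  0.0501 -3.1883 -0.9458 11.0119] sd [0.     0.     0.     0.3343 0.4572 0.4238]
time_s: 30.05
tool_pos: [0.3653, 0.0718, 0.1888]
ee_rot: [-3.113, -0.403, 0.005]
contact_force: [1.1, 0.1, 0.4]
finger_gap: 0.003
```

View pics/scene_f.png

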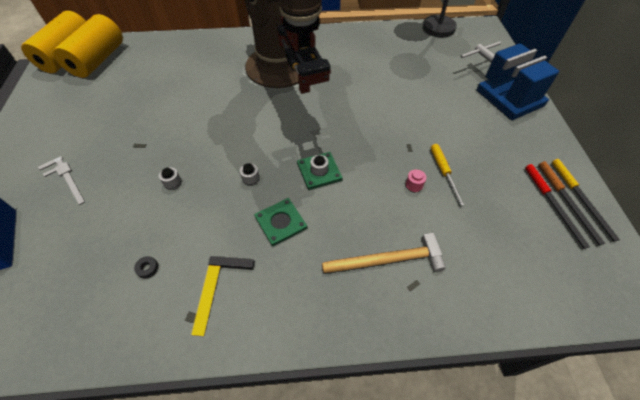

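View pics/top_f.png

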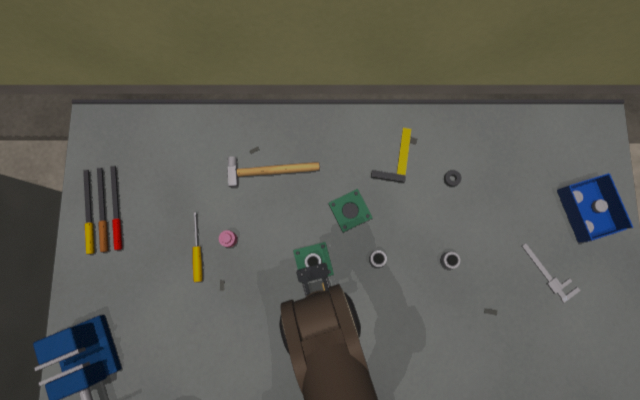

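Everything is in place. The middle buffer is upright in the near foot at scene px (319,163). A (170,178) and B (249,173) haven't moved, and neither have the tools, the spare collar or the pink look-alike. Handing in.

```bash
python3 -c "
from cell import bot
print(bot.observe()['time_s']);print(bot.close_job())"
```

```text
30.15
the job is handed in; nothing more can be done
None
```

The middle-firmness buffer is seated in the machine foot nearest the base, released, and proved there with a held press. I handed the job in at 30.2 s of the 67 s allowed.

| Buffer (y position) | Press depth, about | Force | Firmness |
|---|---|---|---|
| A (y ≈ −0.29) | 5 mm | 15.4 N | hardest |
| B (y ≈ −0.08) | 5.3 mm | 6.8 N | softest |
| C (y ≈ +0.26) | 5 mm | 10.1 N | middle |

- **Seating:** I lifted C by its collar and lowered it until it bottomed. The buffer then pushed back with 9.5 N, within 1 mm of the expected height.
- **Proving press:** First touch came about 6 mm higher than on the bench, which matches the seat floor, so C is fully home. The press was held at about 4.8 mm (9.7 N), then about 5.5 mm (11.0 N). That is slightly past 5 mm but well short of bottoming.
- **Final pictures:** C stands upright in the foot. A, B, the tools, the spare collar and the pink look-alike show no movement, and the robot is clear of everything.
- **What went less smoothly:**
  - Turning the gripper over C took joint 7 to −2.85 rad, just inside its −2.86 limit, so I turned back and used the equivalent grasp half a turn round.
  - The two cameras disagreed by 2–3 mm. I settled this by centring on C with the gripper, and by following the sideways force (about 4 N) while lowering it into the seat.

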